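# Log in the water samples at the label reader

### The arm

A 6-joint arm with a two-finger parallel gripper is mounted at the origin on the work surface. World frame = base frame: x ahead of the robot, y to its left, z up, the work surface at z = 0. Lengths are in mm, angles in rad, forces in N, time in s.
With the tool pointing down it reaches from about 425 to 950 mm from the base axis. Payload 14.7 kg.
Tool frame: the origin (TCP) lies between the finger pads; the fingertips stand 11 mm ahead of it and the grasp point (between the pads) lies 8 mm behind it (ctrl.nose_length is the distance from the TCP to the fingertips, in mm); z points along the fingers, y is the line along which they close (so a half turn about z gives the same grasp; the last joint's range is limited). The gripper opens to 85 mm and grips with 20 to 120 N. Pads are 22 mm wide; open, the fingers measure 114 mm over their backs; the gripper's body (76 mm by 85 mm) begins 54 mm behind the grasp point. The pads swing forward as they close: fully open they stand 13 mm farther back than shut.
Start: joints at [-1.187, 0.48, 1.596, -0, 1.065, -0.047], TCP at [271.453, -590.598, 242.297] pointing down, gripper open.
Joint ranges: [-2.75, 2.75], [-0.82, 2.05], [0.23, 2.67], [-1.56, 4.7], [0.09, 2.69], [-2.92, 2.92]. Speed limits (rad/s): [1.89, 1.89, 2.39, 3.01, 3.01, 3.01].

### API

Orientations are given as a unit quaternion [w, x, y, z].
In Python, from bench import ctrl, eyes, monitor gives the robot as it stands. Calls block until the motion is done:
- ctrl.movep(position, orientation): joint-space move of the TCP to a pose.
- ctrl.line_to(position, orientation=None, feed=150, force_limit=None): straight line of the TCP; orientation=None keeps the orientation; feed is the mean speed in mm/s. With force_limit (N) it stops when the force on the tool has changed by that much, and returns True; else False.
- ctrl.move_j(angles): joint-space move.
- ctrl.let_go() and ctrl.close_gripper(grip_force=None): open the fingers fully, or close them until they stop; grip_force is the grip in N (None keeps the last).
- ctrl.sleep(seconds).
- ctrl.ik(position, orientation): joint angles nearest the present ones, or None.
- eyes.camera(name): name is "scene" or "top" or "wrist"; returns a dict with "image" (420x560x3 uint8, red, green, blue), "camera_matrix" (3x3 intrinsics, pixels), "k1" (the pictures are not rectified: a ray, as slopes to the right and down, at radius r is drawn at 1 + k1 r^2 times it, then the intrinsics apply), "rvec" (rotation vector, rad) and "tvec" (3), from world to camera coordinates, as OpenCV has them. Camera axes: x right, y down, z forward; pixel columns grow to the right and rows downward; lengths in mm; the calibration is good to about 2 mm. A picture is of the moment at which its call begins. There is no depth.
A pose or a line that the arm cannot do raises ctrl.IKError and nothing moves.
- ctrl.sign_off(): hands the job in; it is judged then, once.
Readings, each from a call of its own:
- monitor.current_time_s(): time.
- monitor.current_joint_pos(): joint angles.
- monitor.current_qvel(): joint speeds.
- monitor.current_effort(): joint torques, N m.
- monitor.current_eef_pos(): TCP position.
- monitor.current_eef_rot(): TCP orientation.
- monitor.current_ft_force(): force on the tool from outside, world axes, zero at the start.
- monitor.current_moment(): the same for the moment, N m.
- monitor.current_finger_gap(): opening from 0.0 (shut) to 1.0 (fully open).
- monitor.current_grip_force(): force on a finger pad.
Only numpy, scipy, OpenCV 4.12 (cv2) and the standard library are available. Lean on these libraries where they do the work, as an engineer would, in place of code of your own. Each camera call takes 0.05 s, during which the arm holds its last target. There are 200 camera calls.

### The job

Log in the water samples: push every bottle's cap fully home, slide the reader's shutter fully open, and stand each bottle upright inside a printed ring of the reader, one to a ring, with its bar-code label squarely facing the scanner block. When all the bottles stand so, press the read key fully down and let it spring back. Then stand all the bottles upright in the grey carrying tray and slide the shutter fully shut again, knocking nothing else over.

Things in the scene. Friction and masses are not known exactly. Their poses are not given: they have to be found in the camera images.
- reader: fixed label reader, place varies: aluminium deck (205 x 440 mm, top 6 mm above the table) with a grey scanner block, 440 wide, 75 high. Origin on the table under the middle of a row of 4 printed rings (78 mm inside) with centres at x = 0, y = -150, -50, 50, 150 mm. +x points from the rings to the block, whose face (shutter) is at x = 57 mm; deck from x = -45 mm
- tray: grey plastic carrying tray, fixed, place varies: 220 x 220 mm outside, walls 5 mm thick and 16 mm high, floor 5 mm thick; origin on the table under its centre, x and y along its sides
- shutter (a joint): steel shutter that slides sideways across the face of the scanner block along the reader's +y; 0 = windows fully covered, 0.050 m = fully open (end stop); stays where it is left (friction about 1.5 N)
- shutter_tab (a point): centre of the black upright tab on top of the shutter by which it is moved, 8 mm below the tab's top; the tab is 16 mm (x) x 24 mm (y) and stands 26 mm above the shutter plate, between 82 and 108 mm above the table; moves with the shutter
- key (a joint): read key: round sprung push button, 0 = up, 0.006 m = fully down (about 5 N); springs back
- key_top (a point): centre of the top of the read key (34 mm across), on the low grey pod at the reader's -y end
- bottle1: white round plastic sample bottle, may be absent: 60 mm across with straight sides up to 68 mm, then shoulder and neck, black push-on cap 46 mm across whose flat top is 96 mm above the bottle's foot when home; about 0.26 kg, weighted base. Origin at the centre of its underside, z up, +x points to the middle of its bar-code label
- cap1 (a joint): push-on cap of bottle1: 0 = fully home, up to 0.010 m = raised (top then 106 mm above the foot); slides along the bottle's axis against about 6 N of snap friction and does not turn. A small lip at the cap's rim and a white line on its top, from the middle to the rim, mark the label side
- label1 (a point): middle of the bar-code label (black bars on paper) on the side of bottle1, 30 mm from the axis, 36 mm above the foot
- bottle2: white round plastic sample bottle, may be absent: 60 mm across with straight sides up to 68 mm, then shoulder and neck, black push-on cap 46 mm across whose flat top is 96 mm above the bottle's foot when home; about 0.26 kg, weighted base. Origin at the centre of its underside, z up, +x points to the middle of its bar-code label
- cap2 (a joint): push-on cap of bottle2: 0 = fully home, up to 0.010 m = raised (top then 106 mm above the foot); slides along the bottle's axis against about 6 N of snap friction and does not turn. A small lip at the cap's rim and a white line on its top, from the middle to the rim, mark the label side
- label2 (a point): middle of the bar-code label (black bars on paper) on the side of bottle2, 30 mm from the axis, 36 mm above the foot
- bottle3: white round plastic sample bottle, may be absent: 60 mm across with straight sides up to 68 mm, then shoulder and neck, black push-on cap 46 mm across whose flat top is 96 mm above the bottle's foot when home; about 0.26 kg, weighted base. Origin at the centre of its underside, z up, +x points to the middle of its bar-code label
- cap3 (a joint): push-on cap of bottle3: 0 = fully home, up to 0.010 m = raised (top then 106 mm above the foot); slides along the bottle's axis against about 6 N of snap friction and does not turn. A small lip at the cap's rim and a white line on its top, from the middle to the rim, mark the label side
- label3 (a point): middle of the bar-code label (black bars on paper) on the side of bottle3, 30 mm from the axis, 36 mm above the foot
- bottle4: white round plastic sample bottle, may be absent: 60 mm across with straight sides up to 68 mm, then shoulder and neck, black push-on cap 46 mm across whose flat top is 96 mm above the bottle's foot when home; about 0.26 kg, weighted base. Origin at the centre of its underside, z up, +x points to the middle of its bar-code label
- cap4 (a joint): push-on cap of bottle4: 0 = fully home, up to 0.010 m = raised (top then 106 mm above the foot); slides along the bottle's axis against about 6 N of snap friction and does not turn. A small lip at the cap's rim and a white line on its top, from the middle to the rim, mark the label side
- label4 (a point): middle of the bar-code label (black bars on paper) on the side of bottle4, 30 mm from the axis, 36 mm above the foot
- dropper1: bystander: small amber dropper bottle, 32 mm across, 48 mm tall, origin under its centre
- dropper2: bystander: small amber dropper bottle, 32 mm across, 48 mm tall, origin under its centre
- reagent_jar: bystander: small jar with black lid, 44 mm across, 48 mm tall, origin under its centre
- wash_bottle: bystander: tall bottle, 72 mm across, 190 mm tall, origin under its centre
- beaker: bystander: glass beaker, 72 mm across, 90 mm tall, origin under its centre

How it is judged:
By the outcome, as a careful person would: the job done as asked, in the order asked, and still so for the second after the job is handed in, with the robot touching nothing.
Of bottle1, bottle2, bottle3, bottle4 only 2 to 3 are there at a start; the rules pass over those that are not, and their reading is None.
At some moment in a run one of bottle1, bottle2, bottle3, bottle4 may be knocked a few centimetres aside while the robot is not near it.
Once in a run the grip may slacken for a moment while it holds something.
It also fails if it takes over 210 s, if anything falls off the work surface, if the arm or the gripper's body presses on something with over 40 N, if the wrist force passes 120 N, or if a joint passes its speed limit or range.

## Working session

There is one attempt and no reset: what is moved stays moved. The work goes in short steps, each a Python script; the robot and the scene stay as the last script left them, time stands still between calls to the robot, and variables do not carry over. Pictures are saved under pics/ and viewed, at most 14 in all, crops included, and the job is handed in when it is done.

```bash
mkdir -p pics; ls; python3 - <<'E'
from bench import ctrl, eyes, monitor
import cv2
for n in("scene","top"):
    d=eyes.camera(n); cv2.imwrite(f"pics/{n}0.png",d["image"][...,::-1]); print(n,d["camera_matrix"],d["k1"],d["rvec"],d["tvec"])
print(monitor.current_time_s(),monitor.current_eef_rot(),ctrl.nose_length)
E
```

```text
pics
scene [[408.15340888   0.         275.78195621]
 [  0.         408.15340888 209.01140518]
 [  0.           0.           1.        ]] -0.0017954553338047768 [ 2.48824066  0.64922884 -0.18468662] [-461.57886291 -213.26305215 1206.38367877]
top [[475.6344707    0.         269.34243183]
 [  0.         475.6344707  210.95777683]
 [  0.           0.           1.        ]] -0.1350760264648464 [ 2.15453779 -2.18342623  0.1652945 ] [ -64.42247465  564.63784501 1301.89121949]
0.1 [-5.36070428e-04  9.76896089e-01  2.13714146e-01 -8.99492546e-05] 11.0
```

View pics/scene0.png

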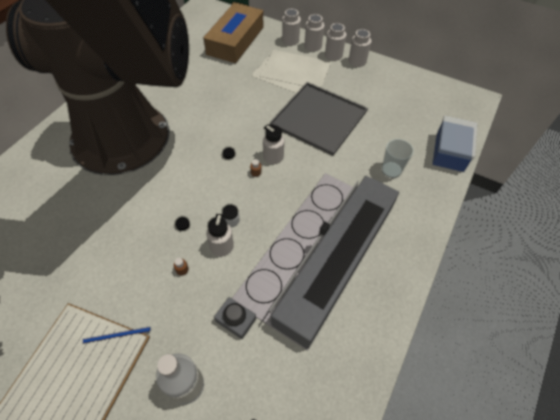

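View pics/top0.png

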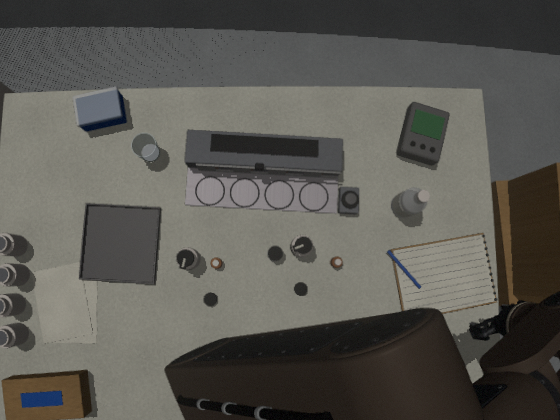

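```bash
cat > h.py <<'E'
from bench import ctrl, eyes, monitor
import cv2, numpy as np
from scipy.spatial.transform import Rotation as R
def ray(d,uv):
    "camera centre and world ray directions (z=-1 normalised not applied) of pixels"
    uv=np.asarray(uv,float).reshape(-1,1,2)
    n=cv2.undistortPoints(uv,d["camera_matrix"],np.array([d["k1"],0,0,0,0.]))[:,0]
    M=cv2.Rodrigues(np.asarray(d["rvec"],float))[0]
    c=-M.T@np.asarray(d["tvec"],float).ravel()
    return c,np.c_[n,np.ones(len(n))]@M
def onz(d,uv,z):
    c,v=ray(d,uv); return c+v*((z-c[2])/v[:,2])[:,None]
def tri(d1,p1,d2,p2):
    c1,v1=ray(d1,p1);c2,v2=ray(d2,p2);v1=v1[0]/np.linalg.norm(v1[0]);v2=v2[0]/np.linalg.norm(v2[0])
    s=np.linalg.lstsq(np.c_[v1,-v2],c2-c1,rcond=None)[0]
    a=c1+s[0]*v1;b=c2+s[1]*v2; return (a+b)/2,np.linalg.norm(a-b)
def proj(d,P):
    return cv2.projectPoints(np.asarray(P,float).reshape(-1,1,3),np.asarray(d["rvec"],float),np.asarray(d["tvec"],float),d["camera_matrix"],np.array([d["k1"],0,0,0,0.]))[0][:,0]
def down(a):
    "tool pointing down, closing line (tool y) at world angle a"
    y=np.array([np.cos(a),np.sin(a),0]);z=np.array([0,0,-1.]);x=np.cross(y,z)
    q=R.from_matrix(np.c_[x,y,z]).as_quat(); return q[[3,0,1,2]]
E
python3 - <<'E'
import sys; sys.path.insert(0,'.')
from h import *
T=eyes.camera("top");S=eyes.camera("scene")
np.save("T0.npy",T,allow_pickle=True);np.save("S0.npy",S,allow_pickle=True)
print("cams",ray(T,[[280,210]])[0],ray(S,[[280,210]])[0])
rings=[(210,191),(245,192.5),(279,194.5),(314,196.5)]
print("rings",onz(T,rings,6).round(0).tolist()); rs=[(327,197),(308,224),(286.5,253),(264,286.5)]
print("ringsS",onz(S,rs,6).round(0).tolist())
print("key",tri(T,[(349,199)],S,[(234,314)])); print("tab",tri(T,[(259.5,166)],S,[(325,228)]))
print("caps",tri(T,[(187,259)],S,[(272,134)]),tri(T,[(301,245)],S,[(218,227)]))
print("tray",onz(T,[(84,204),(161,207),(156,285),(80,281)],16).round(0).tolist())
for n,d,(x,y,w,h) in(("t",T,(150,110,220,200)),("s",S,(160,110,190,240))):
    im=d["image"][y:y+h,x:x+w,::-1]
    k=3 if n=="t" else 2.5
    im=cv2.resize(im,None,fx=k,fy=k,interpolation=cv2.INTER_CUBIC); cv2.imwrite(f"pics/{n}crop.png",cv2.convertScaleAbs(im,alpha=1.4,beta=10))
E
```

```text
cams [ 396.63019646  -35.03835744 1363.577537  ] [ 806.84923695 -512.34077901  894.65020622]
rings [[628.0, 98.0, 6.0], [622.0, -3.0, 6.0], [615.0, -101.0, 6.0], [608.0, -203.0, 6.0]]
ringsS [[628.0, 100.0, 6.0], [622.0, 1.0, 6.0], [613.0, -99.0, 6.0], [609.0, -201.0, 6.0]]
key (array([ 593.53641961, -298.47731118,   43.56956019]), np.float64(2.052126096168254))
tab (array([679.35390946, -44.96704162, 100.56163708]), np.float64(1.221037788876069))
caps (array([430.95682674, 150.89044074,  96.54357714]), np.float64(1.9470749887844316)) (array([ 463.29639728, -154.83487778,   88.33505663]), np.float64(1.8794230502190026))
tray [[593.0, 464.0, 16.0], [581.0, 238.0, 16.0], [360.0, 250.0, 16.0], [372.0, 470.0, 16.0]]
```

View pics/tcrop.png

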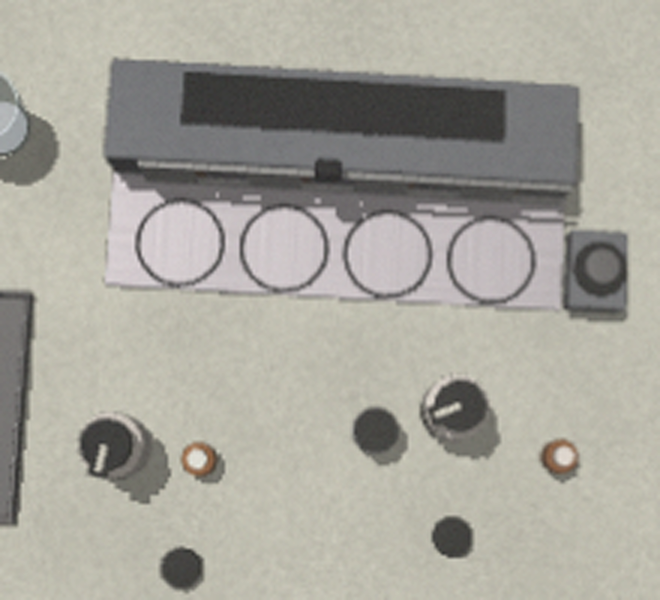

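View pics/scrop.png

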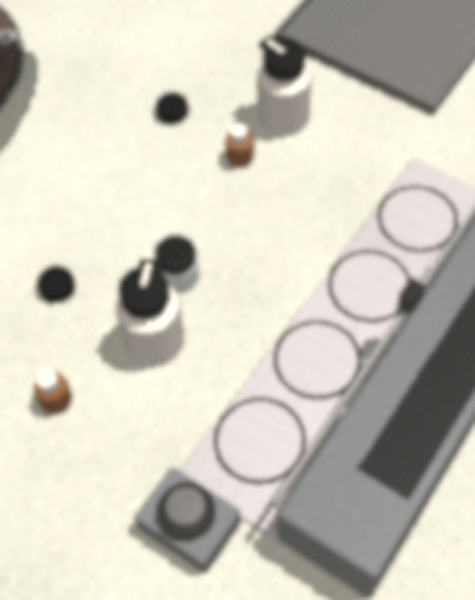

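The pictures show two bottles: A with its cap at top (186,258) and B at (303,245). There are also four rings, a tab at (259,166), a key at (349,199) and the tray. Ring spacing (about 100 mm), tab height and tray size all match the given dimensions. Next I'll look closer with the wrist camera.

```bash
python3 - <<'E'
from h import *
ctrl.movep([463,-155,300],down(np.radians(18)))
W=eyes.camera("wrist");np.save("WB.npy",W,allow_pickle=True)
print(monitor.current_joint_pos(),ray(W,[[280,210]]),proj(W,[[463,-155,100]]))
ctrl.movep([431,151,300],down(np.radians(45)))
V=eyes.camera("wrist");np.save("WA.npy",V,allow_pickle=True)
print(monitor.current_joint_pos(),proj(V,[[431,151,100]]))
cv2.imwrite("pics/w1.png",cv2.resize(np.hstack([W["image"],V["image"]])[...,::-1],(800,300),interpolation=cv2.INTER_AREA))
E
```

```text
[-3.86616768e-01  1.91468365e-01  1.88258244e+00 -1.41446738e-04
  1.06765769e+00 -6.99020778e-01] (array([440.89932355, -88.57098473, 431.9670896 ]), array([[ 0.09744288, -0.25843965, -0.96118264]])) [[275.87036456 184.13916864]]
[ 2.68493224e-01  1.42757717e-01  1.94394797e+00 -3.05576908e-04
  1.05484789e+00 -5.15032400e-01] [[275.6009495  184.00992582]]
```

View pics/w1.png

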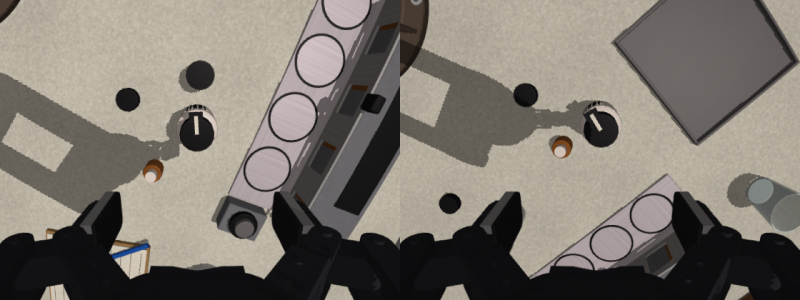

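The wrist view shows both caps and their white lines clearly: B at about (197,128) and A at about (600,128) in the joined picture. No third bottle shows here.

```bash
cat >> h.py <<'E'
def cap(d,xy,z=100,rad=45):
    "cap centre (world, plane z) and label heading from a wrist picture, near xy"
    u,v=proj(d,[[*xy,z]])[0]; im=d["image"]; x0,y0=int(max(u-rad,0)),int(max(v-rad,0))
    c=im[y0:y0+2*rad,x0:x0+2*rad].astype(int); g=c.max(2)
    m=cv2.morphologyEx((g<52).astype(np.uint8),cv2.MORPH_OPEN,np.ones((3,3)))
    cs=cv2.findContours(m,cv2.RETR_EXTERNAL,cv2.CHAIN_APPROX_NONE)[0]
    k=cv2.convexHull(max(cs,key=cv2.contourArea))
    (cx,cy),(a,b),_=e=cv2.fitEllipse(k)
    mm=np.zeros_like(m); cv2.ellipse(mm,((cx,cy),(a*.92,b*.92),e[2]),1,-1)
    ys,xs=np.nonzero((g>110)&(mm>0))
    P=onz(d,np.c_[xs+x0,ys+y0],z)[:,:2]; C=onz(d,[[cx+x0,cy+y0]],z)[0,:2]
    w=P.mean(0)-C; l=cv2.fitLine(P.astype(np.float32),cv2.DIST_L2,0,.01,.01).ravel()[:2]
    l=l*np.sign(l@w); edge=onz(d,[[cx+x0-a/2,cy+y0],[cx+x0+a/2,cy+y0]],z)
    return C,np.degrees(np.arctan2(l[1],l[0])),np.degrees(np.arctan2(w[1],w[0])),len(P),np.linalg.norm(edge[0]-edge[1])*np.array([1,b/a])
E
python3 - <<'E'
from h import *
for n,xy in(("B",(463,-155)),("A",(431,151))):
    W=np.load(f"W{n}.npy",allow_pickle=True).item()
    for z in(96,106): print(n,z,cap(W,xy,z))
ctrl.movep([560,-51,330],down(np.radians(86))) 
# pose where top sees under the former arm zone
T=eyes.camera("top");cv2.imwrite("pics/top2.png",T["image"][...,::-1])
E
```

```text
B 96 (array([ 462.43212379, -156.36345378]), np.float64(111.42553593231233), np.float64(110.69531922812125), 169, array([44.56899619, 52.74877603]))
B 106 (array([ 461.79120387, -154.34562313]), np.float64(111.42578261386701), np.float64(110.69531922811954), 169, array([43.24240804, 51.1787182 ]))
A 96 (array([430.38781634, 156.41063229]), np.float64(166.00762898334403), np.float64(169.51417672757134), 182, array([45.25720133, 52.67149472]))
A 106 (array([428.92557598, 157.71826452]), np.float64(166.0075420132728), np.float64(169.51417672757128), 182, array([43.91043913, 51.10409824]))
```

View pics/top2.png

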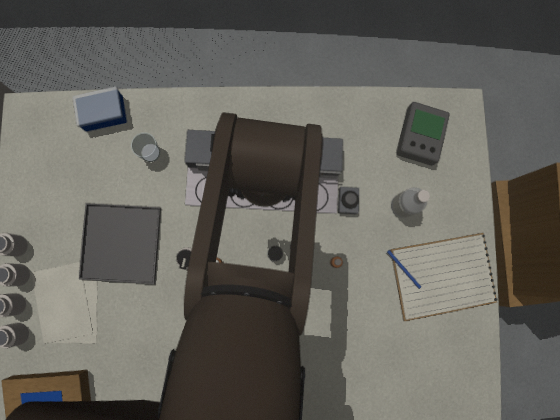

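Only two bottles are there, since the zone the arm had been hiding is clear. Next I'll look from straight overhead at each bottle, then press the caps.

```bash
cat >> h.py <<'E'
def look(xy,a,z=230,capz=98):
    "put the wrist camera straight above xy (closing angle a), measure the cap there"
    q=down(a)
    M=R.from_quat(np.roll(q,-1)).as_matrix()
    off=M@OFF
    ctrl.movep([xy[0]-off[0],xy[1]-off[1],z],q); ctrl.sleep(.2)
    d=eyes.camera("wrist"); return d,cap(d,xy,capz,80)
W=np.load("WB.npy",allow_pickle=True).item()
OFF=R.from_quat(np.roll(down(np.radians(18)),-1)).as_matrix().T@(ray(W,[[280,210]])[0]-[463,-155,300])
def press(xy,ztop,a,zend,f=20):
    ctrl.close_gripper(); ctrl.movep([*xy,ztop],down(a))
    hit=ctrl.line_to([*xy,zend],feed=40,force_limit=f)
    z=monitor.current_eef_pos()[2],monitor.current_ft_force()[2]; ctrl.line_to([*xy,ztop],feed=150); return hit,z
E
python3 - <<'E'
from h import *
print(OFF)
ims=[]
for xy,a in(((462,-157),18),((430,154),45)):
    d,c=look(xy,np.radians(a)); print(c); ims.append(d["image"])
    if c[4].max()<56:
        print(press(c[0],160,np.radians(a),98)); d,c=look(c[0],np.radians(a),capz=96); print(c)
    else: print("odd")
cv2.imwrite("pics/w2.png",cv2.resize(np.hstack(ims)[...,::-1],(800,300),interpolation=cv2.INTER_AREA))
print(monitor.current_time_s())
E
```

```text
[  70.00723246   -0.49129771 -131.9670896 ]
(array([ 462.09437267, -154.92158009]), np.float64(26.980263310337378), np.float64(106.31434237666785), 437, array([45.15765578, 56.10624019]))
odd
(array([429.76882883, 157.30704609]), np.float64(100.31421799147745), np.float64(155.34225427048804), 412, array([45.63073408, 54.76883485]))
(True, (np.float64(106.82691294282971), np.float64(21.415409661221172)))
(array([429.40785615, 157.09861685]), np.float64(84.83036867762307), np.float64(161.12737641121808), 405, array([44.35524035, 53.47631589]))
10.6667
```

View pics/w2.png

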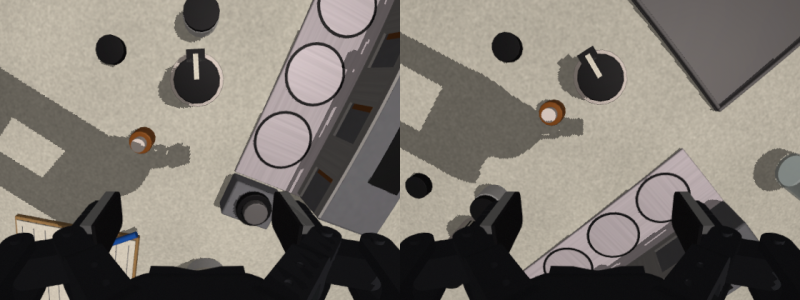

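The lip stretches the blob, so I'll fix the cap fit by filling it and opening with a disc. Then I'll press B's cap and open the shutter.

```bash
cat >> h.py <<'E'
def cap(d,xy,z=96,rad=60):
    u,v=proj(d,[[*xy,z]])[0]; im=d["image"]; x0,y0=int(max(u-rad,0)),int(max(v-rad,0))
    g=im[y0:y0+2*rad,x0:x0+2*rad].max(2); m=cv2.morphologyEx((g<52).astype(np.uint8),cv2.MORPH_OPEN,np.ones((3,3)))
    cs=[c for c in cv2.findContours(m,cv2.RETR_EXTERNAL,cv2.CHAIN_APPROX_NONE)[0] if cv2.contourArea(c)>150]
    k=min(cs,key=lambda c:np.hypot(*(cv2.minEnclosingCircle(c)[0]-np.array([u-x0,v-y0]))))
    f=np.zeros_like(m); cv2.drawContours(f,[cv2.convexHull(k)],-1,1,-1)
    r=int(.8*np.sqrt(cv2.contourArea(cv2.convexHull(k))/np.pi))
    f=cv2.morphologyEx(f,cv2.MORPH_OPEN,cv2.getStructuringElement(cv2.MORPH_ELLIPSE,(2*r+1,2*r+1)))
    c2=max(cv2.findContours(f,cv2.RETR_EXTERNAL,cv2.CHAIN_APPROX_NONE)[0],key=cv2.contourArea)
    (cx,cy),(a,b),t=cv2.fitEllipse(c2)
    mm=np.zeros_like(m); cv2.ellipse(mm,((cx,cy),(a*.8,b*.8),t),1,-1)
    n,lab,st,_=cv2.connectedComponentsWithStats(((g>100)&(mm>0)).astype(np.uint8))
    i=1+np.argmax(st[1:,4]); ys,xs=np.nonzero(lab==i)
    P=onz(d,np.c_[xs+x0,ys+y0],z)[:,:2]; C=onz(d,[[cx+x0,cy+y0]],z)[0,:2]
    w=P.mean(0)-C; l=cv2.fitLine(P.astype(np.float32),cv2.DIST_L2,0,.01,.01).ravel()[:2]; l*=np.sign(l@w)
    o=onz(d,[[x0,y0],[x0+1,y0]],z); s=np.linalg.norm(o[1]-o[0])
    return C,np.degrees(np.arctan2(l[1],l[0])),np.degrees(np.arctan2(w[1],w[0])),len(P),np.array([a,b])*s
E
python3 - <<'E'
from h import *
d,c=look((429.5,157),np.radians(45)); print("A",c)
d,c=look((462,-156),np.radians(18)); print("B",c)
if abs(c[4].mean()-46)<4 and abs((c[1]-c[2]+180)%360-180)<12:
    print(press(c[0],160,np.radians(18),98)); d,c=look(c[0],np.radians(18)); print(c)
    # shutter: push tab along reader +y from its -y side
    yaw=-.065; ex=np.array([np.cos(yaw),np.sin(yaw)]); ey=np.array([-ex[1],ex[0]]); tab=np.array([679,-45])
    p0=tab-ey*45; print(monitor.current_finger_gap())
    q=down(yaw+np.pi/2)
    ctrl.movep([*p0,170],q); ctrl.line_to([*p0,106]); print(monitor.current_ft_force())
    print(ctrl.line_to([*(p0+ey*110),106],feed=40,force_limit=12)); e=monitor.current_eef_pos(); print(e,(np.array(e[:2])-tab)@ey,monitor.current_ft_force())
    ctrl.line_to([*(np.array(e[:2])-ey*8),106]); ctrl.line_to([*(np.array(e[:2])-ey*8),260])
    ctrl.movep([463,-155,300],q); d=eyes.camera("scene"); im=d["image"][150:330,200:410,::-1]
    cv2.imwrite("pics/s2.png",cv2.resize(im,None,fx=3,fy=3,interpolation=cv2.INTER_CUBIC))
print(monitor.current_time_s())
E
```

```text
A (array([431.9399331 , 156.29155025]), np.float32(166.01228), np.float64(166.0709186824855), 207, array([41.89077141, 45.20154386]))
B (array([ 463.05906325, -157.75550081]), np.float32(110.360054), np.float64(110.3575032450371), 207, array([43.116212  , 46.52659056]))
(True, (np.float64(106.86760064075922), np.float64(17.501518906727405)))
(array([ 462.84031416, -157.4733954 ]), np.float32(110.92401), np.float64(109.44720163506439), 209, array([41.80847079, 45.75667095]))
-0.000956560373900604
[ 0.44070035 -0.38727857 -0.948048  ]
True
[680.07607433 -30.63086727 105.86595073] 14.408684210402411 [-0.04486336 -9.46729006  4.92519565]
21.3333
```

View pics/s2.png

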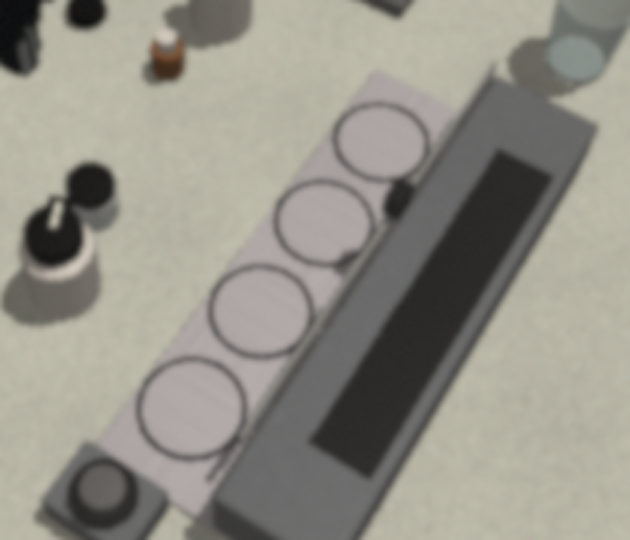

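The tab is now at about scene (334,216), so it has moved. I'll push once more, harder, to confirm the end stop.

```bash
cat >> h.py <<'E'
yaw=-.065; ex=np.array([np.cos(yaw),np.sin(yaw)]); ey=np.array([-ex[1],ex[0]]); tab=np.array([679,-45.]); O=np.array([618,-51.])
E
python3 - <<'E'
from h import *
d=eyes.camera("scene"); p=onz(d,[[333.7,216]],100)[0]; print(p,(p[:2]-tab)@ey)
q=down(yaw+np.pi/2); p0=tab+ey*4
ctrl.movep([*p0,170],q); ctrl.line_to([*p0,106])
print(ctrl.line_to([*(p0+ey*50),106],feed=25,force_limit=22)); e=np.array(monitor.current_eef_pos()); print((e[:2]-tab)@ey,monitor.current_ft_force())
ctrl.line_to([*(e[:2]-ey*8),106]); ctrl.line_to([*(e[:2]-ey*8),200])
d=eyes.camera("wrist"); 
cv2.imwrite("pics/w3.png",d["image"][...,::-1]); print(monitor.current_time_s())
E
```

```text
[683.47367563  -5.30083673 100.        ] 39.905912504260236
True
14.366988378355966 [-0.83481151 -7.27610782  3.99338184]
24.9167
```

View pics/w3.png

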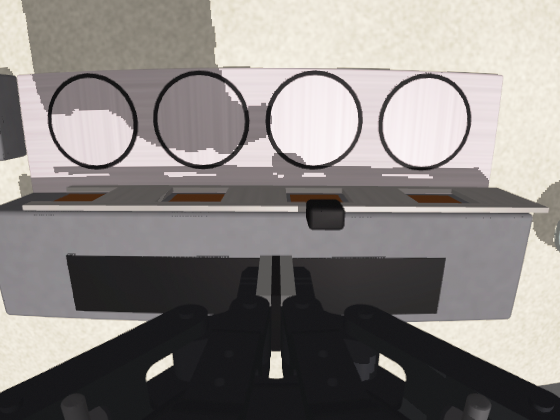

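Same stop under 22 N, so this is the end stop: tab y is about +50 and the windows are open. The rings show at (92..425,120). Next I'll place the bottles.

```bash
cat >> h.py <<'E'
def pick(xy,a,zg=42,f=60):
    ctrl.let_go(); q=down(a)
    ctrl.movep([*xy,170],q); hit=ctrl.line_to([*xy,zg],feed=120,force_limit=15)
    if hit: print("HIT",monitor.current_eef_pos())
    ctrl.close_gripper(f); g0=monitor.current_finger_gap()
    ctrl.line_to([*xy,190],feed=120)
    print("gap",g0,monitor.current_finger_gap(),monitor.current_grip_force(),monitor.current_time_s()); return g0
def place(xy,a,z,zup=190):
    q=down(a); ctrl.movep([*xy,zup],q); ctrl.line_to([*xy,z+12],feed=120)
    g=monitor.current_finger_gap(); hit=ctrl.line_to([*xy,z-4],feed=30,force_limit=5); e=monitor.current_eef_pos()
    print("gap at place",g,hit,np.round(e,1)); ctrl.let_go(); ctrl.sleep(.2); ctrl.line_to([*xy,190],feed=150)
E
python3 - <<'E'
from h import *
D=np.radians
r=eyes.camera("wrist"); P=onz(r,[(92,120),(201,119.5),(315,119),(425,121)],6)[:,:2]; v=P[3]-P[0]; print("rings",P.round(1).tolist(),P.mean(0),np.arctan2(-v[0],v[1]))
d,c=look((463,-157),D(18)); print("B",c)
h=c[1]; rot=np.degrees(yaw)-h; a=18
assert abs(c[0]-[463,-157]).max()<15
pick(c[0],D(a)); place(O-50*ey,D(a+rot),48)
d,c=look(O-50*ey,D(60),250,102); print("B placed",c, (c[0]-O)@ex,(c[0]-O)@ey)
print(monitor.current_time_s()); np.save("W4.npy",d,allow_pickle=True)
cv2.imwrite("pics/w4.png",d["image"][...,::-1])
E
```

```text
rings [[605.9, -199.7], [613.6, -100.1], [619.9, 0.3], [626.7, 99.1]] [616.51755692 -50.07530441] -0.06952714103585043
B (array([ 462.98680668, -157.50120423]), np.float32(111.666405), np.float64(110.41621128885184), 203, array([41.83652454, 45.21234866]))
gap 0.6909534752619981 0.6854413756704989 64.84585404396057 30.4917
gap at place 0.6844303625912939 True [ 615.1 -101.    48.1]Traceback (most recent call last):
  File "<stdin>", line 8, in <module>
  File "h.py", line 43, in look
    d=eyes.camera("wrist"); return d,cap(d,xy,capz,80)
                                     ~~~^^^^^^^^^^^^^^
  File "h.py", line 58, in cap
    c2=max(cv2.findContours(f,cv2.RETR_EXTERNAL,cv2.CHAIN_APPROX_NONE)[0],key=cv2.contourArea)
ValueError: max() iterable argument is empty
```

```bash
sed -i 's/MORPH_OPEN,np.ones((3,3)))$/MORPH_OPEN,np.ones((7,7)))/; s/^yaw=-.065/yaw=-.067/; s/O=np.array(\[618,-51.\])/O=np.array([617.2,-50.5])/' h.py
python3 - <<'E'
from h import *
D=np.radians
d=eyes.camera("wrist"); cv2.imwrite("pics/w4.png",d["image"][...,::-1])
c=cap(d,O-50*ey,102,60); print("B placed",c, (c[0]-O)@ex,(c[0]-O)@ey)
print(monitor.current_time_s())
E
```

```text
Traceback (most recent call last):
  File "h.py", line 58, in cap
    c2=max(cv2.findContours(f,cv2.RETR_EXTERNAL,cv2.CHAIN_APPROX_NONE)[0],key=cv2.contourArea)
ValueError: max() iterable argument is empty
```

View pics/w4.png

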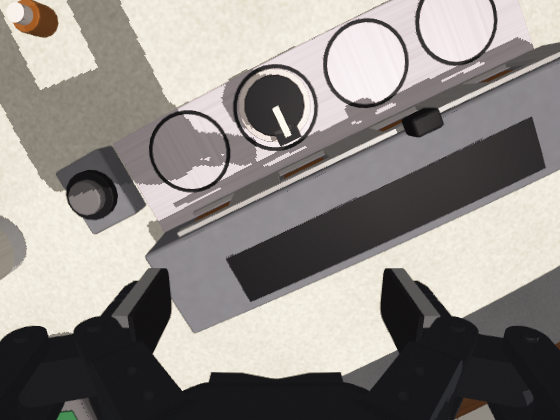

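B stands in its ring at (275,105), with the line pointing at the block. I'll make the detection sturdier.

```bash
python3 - <<'E'
s=open('h.py').read()
i=s.rindex("    k=min(cs"); j=s.index("\n",i)
s=s[:i]+"    yy,xx=np.mgrid[:m.shape[0],:m.shape[1]]; k=np.argwhere((m>0)&(np.hypot(xx-u+x0,yy-v+y0)<cr*d['camera_matrix'][0,0]/(ray(d,[[0,0]])[0][2]-z)))[:,::-1].astype(np.int32).reshape(-1,1,2)"+s[j:]
s=s.replace("def cap(d,xy,z=96,rad=60):","def cap(d,xy,z=96,rad=60,cr=60):")
open('h.py','w').write(s)
E
python3 - <<'E'
from h import *
d=eyes.camera("wrist")
for cr in(29,32): c=cap(d,O-50*ey,102,60,cr); print("B placed",c, (c[0]-O)@ex,(c[0]-O)@ey,c[1]-np.degrees(yaw))
print(monitor.current_time_s())
E
```

```text
Traceback (most recent call last):
  File "h.py", line 58, in cap
    c2=max(cv2.findContours(f,cv2.RETR_EXTERNAL,cv2.CHAIN_APPROX_NONE)[0],key=cv2.contourArea)
ValueError: max() iterable argument is empty
```

```bash
python3 - <<'E'
from h import *
d=eyes.camera("wrist"); np.save("W4.npy",d,allow_pickle=True)
print(proj(d,[[*(O-50*ey),102]])); g=d["image"].max(2); print(g[60:150:6,235:315:6])
E
sed -n 44,58p h.py
```

```text
[[274.50092055 107.00153139]]
[[241 231 240 241 237 241 227 235 233 234 233 231 234 233]
 [239 239 240 238 223  54  52  53  54 138 234 233 233 234]
 [240 143 134  26 217 241 244 245 245 218  56 225 233 232]
 [133 136  26 161 124  51  51  53  54 146 248 189 205 230]
 [135  26 159  49  50  52  53  54  55  57  62 249 111 235]
 [134 121 140  48  50  50  53  55  56  57  59 251 238  64]
 [ 26 156  45  48  49  52  52  54  56  57  60  58 250  59]
 [ 24 156  46  48  49  52  54  54  56  58  59  61 250 220]
 [ 25 154  47  48  49  52  52 252  56  57  60  61 250 227]
 [ 24 150  44  46  48  52  53 251  56  58  59  59 247 212]
 [ 65 134 139  47  49  51  52 122 252  58  60 247 236  60]
 [233  91 232  45  47  51  52  53 252  86  58 249 249 147]
 [234  69 243 237 237  49  50  70 204 250  57 245  59 224]
 [132 133  25 138 202 240 149  54  55  57  57  59 130 133]
 [134 136 138  58  51 242 243 245  73 155  25 133 131 132]]
W=np.load("WB.npy",allow_pickle=True).item()
OFF=R.from_quat(np.roll(down(np.radians(18)),-1)).as_matrix().T@(ray(W,[[280,210]])[0]-[463,-155,300])
def press(xy,ztop,a,zend,f=20):
    
[... 384 characters left out ...]
m=cv2.morphologyEx((g<52).astype(np.uint8),cv2.MORPH_OPEN,np.ones((7,7)))
    cs=[c for c in cv2.findContours(m,cv2.RETR_EXTERNAL,cv2.CHAIN_APPROX_NONE)[0] if cv2.contourArea(c)>150]
    yy,xx=np.mgrid[:m.shape[0],:m.shape[1]]; k=np.argwhere((m>0)&(np.hypot(xx-u+x0,yy-v+y0)<cr*d['camera_matrix'][0,0]/(ray(d,[[0,0]])[0][2]-z)))[:,::-1].astype(np.int32).reshape(-1,1,2)
    f=np.zeros_like(m); cv2.drawContours(f,[cv2.convexHull(k)],-1,1,-1)
    r=int(.8*np.sqrt(cv2.contourArea(cv2.convexHull(k))/np.pi))
    f=cv2.morphologyEx(f,cv2.MORPH_OPEN,cv2.getStructuringElement(cv2.MORPH_ELLIPSE,(2*r+1,2*r+1)))
    c2=max(cv2.findContours(f,cv2.RETR_EXTERNAL,cv2.CHAIN_APPROX_NONE)[0],key=cv2.contourArea)
```

```bash
sed -i 's/(g<52)/(g<75)/; s/cr=60)/cr=33)/; /^    cs=\[c for c in/d' h.py
python3 - <<'E'
from h import *
D=np.radians
d=np.load("W4.npy",allow_pickle=True).item()
c=cap(d,O-50*ey,102); print("B placed",c, (c[0]-O)@ex,(c[0]-O)@ey,c[1]-np.degrees(yaw))
d,c=look((431.5,156.5),D(42)); c=cap(d,c[0]); print("A",c)
assert abs(c[0]-[431.5,156.5]).max()<15 and abs(c[4].mean()-45)<4 and abs(c[1]-166)<8
rot=np.degrees(yaw)-c[1]
pick(c[0],D(42)); place(O+150*ey,D(42+rot),48)
# view the reader
for y in(150,-50):
    d,c=look(O+y*ey,D(60),250,102); print(c,(c[0]-O)@ex,(c[0]-O)@ey,c[1]-np.degrees(yaw))
cv2.imwrite("pics/w5.png",d["image"][...,::-1])
print(monitor.current_time_s())
E
```

```text
B placed (array([ 611.31766491, -100.09818351]), np.float32(-4.8811727), np.float64(-3.842759438160515), 156, array([41.14298934, 43.22502487])) -2.548544488332097 -49.88072367772327 -1.0423554296364235
A (array([455.87839103, 167.55694359]), np.float32(166.07721), np.float64(164.1768671622324), 216, array([42.31276511, 44.09759502]))Traceback (most recent call last):
  File "<stdin>", line 6, in <module>
AssertionError
```

A was knocked about 27 mm aside; I'll pick it up from its new spot.

```bash
python3 - <<'E'
from h import *
D=np.radians
d,c=look((455.9,167.5),D(42)); print("A",c)
assert abs(c[0]-[455.9,167.5]).max()<6 and abs(c[4].mean()-45)<4 and abs(c[1]-166)<8
rot=np.degrees(yaw)-c[1]
pick(c[0],D(48)); place(O+150*ey,D(48+rot),48)
for y in(150,-50):
    d,c=look(O+y*ey,D(60),250,102); print(c,(c[0]-O)@ex,(c[0]-O)@ey,c[1]-np.degrees(yaw))
    if y==-50: cv2.imwrite("pics/w5.png",d["image"][...,::-1])
print(monitor.current_time_s())
E
```

```text
A (array([457.56428893, 167.25661118]), np.float32(166.32028), np.float64(165.83047339709063), 192, array([42.82189437, 43.55936517]))
gap 0.6899523117823189 0.6913381166593283 64.73022222518921 44.2667
gap at place 0.6859961890775595 True [627.7  99.2  48.2]
(array([626.05556369, 100.44278587]), np.float32(-4.376998), np.float64(-4.110139354196894), 179, array([42.86555638, 44.28238734])) -1.2699072095586632 151.19700046893948 -0.5381807203163551
(array([ 611.39908009, -100.05360978]), np.float32(-4.1208653), np.float64(-4.3061490911447375), 157, array([41.28007553, 43.00876876])) -2.4702961882684473 -49.83079921545001 -0.2820481176247047
54.2417
```

View pics/w5.png

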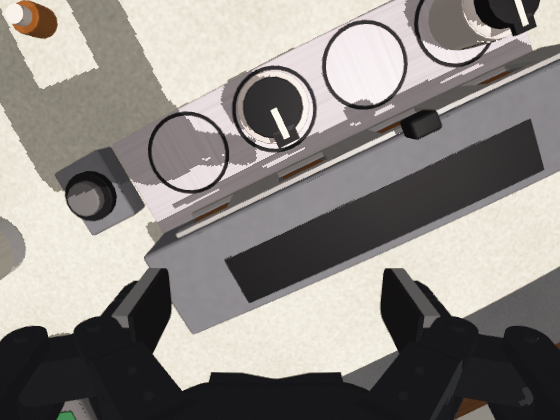

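Both bottles sit square in their rings. The key shows at (91,194), so I'll press it now.

```bash
python3 - <<'E'
from h import *
d=eyes.camera("wrist")
T=np.load("T0.npy",allow_pickle=True).item();S=np.load("S0.npy",allow_pickle=True).item()
print(onz(d,[[86,199]],43),tri(d,[(86,199)],T,[(350,198.5)]),tri(T,[(350.5,198.8)],S,[(234.5,312.5)]))
k=np.array([593.5,-298.5])
d2=None
ctrl.close_gripper(); q=down(yaw+np.pi/2)
ctrl.movep([*k,140],q); ctrl.line_to([*k,75])
d2=eyes.camera("wrist")
f0=monitor.current_ft_force()[2]
z=75
hit=ctrl.line_to([*k,35],feed=12,force_limit=3); print("touch",hit,monitor.current_eef_pos()[2]-11,monitor.current_ft_force()[2]-f0)
hit=ctrl.line_to([*k,30],feed=12,force_limit=18); print("bottom",hit,monitor.current_eef_pos()[2]-11,monitor.current_ft_force()[2]-f0)
ctrl.sleep(.3); ctrl.line_to([*k,75],feed=60); ctrl.line_to([*k,200]); print(monitor.current_time_s())
E
```

```text
[[ 594.02895833 -304.85854677   43.        ]] (array([ 594.46547215, -298.96660815,   52.55275655]), np.float64(0.263190000410213)) (array([ 593.93514035, -299.26169152,   54.41793493]), np.float64(1.9694584878130412))
touch True 53.30862330926108 4.048819546184529
bottom True 50.96549882227607 10.299461908555598
60.2917
```

```bash
python3 - <<'E'
from h import *
k=np.array([594.3,-299.2]); q=down(yaw+np.pi/2)
ctrl.movep([*k,100],q); ctrl.line_to([*k,70]); ctrl.sleep(.2); f0=monitor.current_ft_force()[2]
z=70
while z>56:
    z-=.75; ctrl.line_to([*k,z],feed=15); f=monitor.current_ft_force()[2]-f0
    print(round(monitor.current_eef_pos()[2]-11,2),round(f,1))
    if f>20: break
ctrl.sleep(.3); ctrl.line_to([*k,75],feed=60); ctrl.line_to([*k,200]); print(monitor.current_time_s())
E
```

```text
58.51 0.1
57.41 -1.3
56.77 0.4
56.03 1.8
55.25 0.7
54.48 2.9
53.77 3.9
53.01 3.9
52.26 3.4
51.51 4.0
51.02 7.7
50.84 16.6
50.7 24.7
66.25
```

The key travelled a full 6 mm, from z 57 to a hard stop at 51, and springs back. Now I'll move the bottles to the tray.

```bash
python3 - <<'E'
from h import *
D=np.radians
Tc=np.array([476.5,355.5]); ty=np.array([np.sin(.053),np.cos(.053)])
for y,p,s in((150,(627,99.8),50),(-50,(613,-100.5),-50)):
    d,c=look(p,D(60),250,102); print(c); assert abs(c[0]-p).max()<6
    pick((c[0]+p)/2,D(86),48); place(Tc+s*ty,D(0),47)
d,c=look(Tc,D(0),330,101); cv2.imwrite("pics/w6.png",d["image"][...,::-1]) if 0 else None
print(monitor.current_time_s())
E
python3 - <<'E'
from h import *
d=eyes.camera("wrist"); cv2.imwrite("pics/w6.png",d["image"][...,::-1])
E
```

```text
(array([625.17960555, 100.43046309]), np.float32(-4.770846), np.float64(-3.71128070298743), 163, array([41.58940143, 43.14314352]))
gap 0.688025896866237 0.6854378946955307 64.70616817474365 72.075
gap at place 0.6848789304012374 True [479.2 405.5  47.3]
(array([ 612.29191139, -100.25577678]), np.float32(-4.4950147), np.float64(-3.5618965437995653), 175, array([42.47338146, 43.75644868]))
gap 0.6907525176142817 0.6862912629333227 64.8203980922699 83.2
gap at place 0.6914664399398909 True [474.5 305.8  47.7]Traceback (most recent call last):
  File "<stdin>", line 7, in <module>
  File "h.py", line 43, in look
    d=eyes.camera("wrist"); return d,cap(d,xy,capz,80)
                                     ~~~^^^^^^^^^^^^^^
  File "h.py", line 57, in cap
    c2=max(cv2.findContours(f,cv2.RETR_EXTERNAL,cv2.CHAIN_APPROX_NONE)[0],key=cv2.contourArea)
ValueError: max() iterable argument is empty
```

View pics/w6.png

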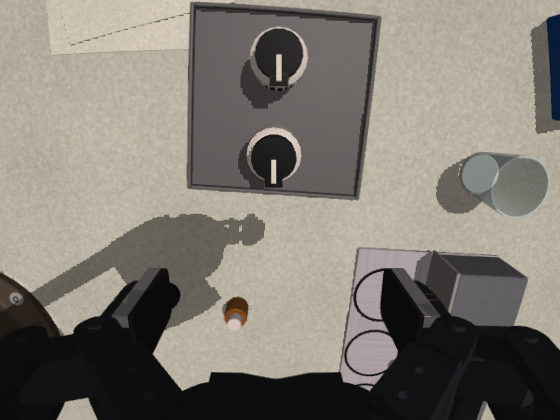

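Both bottles stand upright in the tray, at (279,57) and (274,157). Now I'll close the shutter.

```bash
python3 - <<'E'
from h import *
q=down(yaw+np.pi/2); ctrl.close_gripper(); p0=tab+ey*85
ctrl.movep([*p0,200],q); ctrl.line_to([*p0,106])
for f in(14,24):
    hit=ctrl.line_to([*(tab-ey*20),106],feed=35,force_limit=f); e=np.array(monitor.current_eef_pos()); print(hit,(e[:2]-tab)@ey)
    ctrl.line_to([*(e[:2]+ey*8),106])
ctrl.line_to([*(e[:2]+ey*8),220]); ctrl.movep([271,-590,300],down(0)); ctrl.sleep(.3)
d=eyes.camera("scene"); cv2.imwrite("pics/s7.png",d["image"][...,::-1]); print(monitor.current_time_s())
E
```

```text
True 14.875380360229073
True 14.85393606091245
99.4833
```

View pics/s7.png

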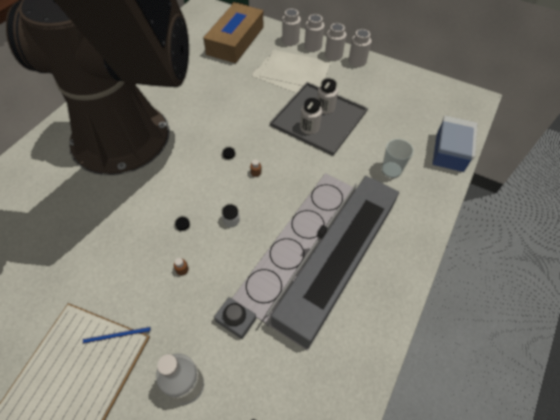

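The tab is back at (322,232), which is the hard closed stop, and both bottles stand in the tray. All the bystanders are upright.

```bash
python3 -c "
from bench import ctrl; print(ctrl.sign_off())"
```

```text
the job is handed in; nothing more can be done
None
```

I handed the job in at about 100 s: both bottles present (no third was there) were capped, placed in rings facing the scanner, read with a full key press and moved upright to the tray. The shutter is fully shut and nothing else was knocked over.

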